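Open the workshop jar with the squeeze-tab safety cap

ROBOT

A 6-joint arm with a two-finger parallel gripper is mounted at the origin on the work surface. World frame = base frame: x ahead of the robot, y to its left, z up, the work surface at z = 0. Lengths are in mm, angles in rad, forces in N, time in s.
With the tool pointing down it reaches from about 150 to 775 mm from the base axis. Payload 6.1 kg.
Tool frame: the origin (TCP) lies midway between the tips of the shut fingers; the grasp point (between the pads) lies 19 mm behind it (tcp_to_grasp is the distance from the TCP to the grasp point, in mm); z points along the fingers, y is the line along which they close (so a half turn about z gives the same grasp; the last joint's range is limited). The gripper opens to 85 mm and grips with 20 to 120 N. Pads are 22 mm wide; open, the fingers measure 114 mm over their backs; the gripper's body (76 mm by 85 mm) begins 54 mm behind the grasp point. The pads swing forward as they close: fully open they stand 13 mm farther back than shut.
Start: joints at [1.169, 0.126, -0.04, 1.405, 0, 1.571], TCP at [205.307, 483.174, 231.295] pointing down, gripper open.
Joint ranges: [-2.72, 2.72], [-0.95, 1.95], [-1.27, 1.35], [-1.78, 2.02], [-1.46, 1.47], [-3.14, 3.14]. Speed limits (rad/s): [2.39, 2.39, 3.01, 3.14, 3.14, 3.14].

INTERFACE

Orientations are given as a rotation vector (axis times angle).
In Python, from plant import * gives the robot as it stands. Calls block until the motion is done:
- move_pose(position, orientation): joint-space move of the TCP to a pose.
- movel(position, attitude=None, rate=150): straight line of the TCP; attitude=None keeps the orientation; rate is the mean speed in mm/s.
- movej(angles): joint-space move.
- command_gripper(opening, newtons=None): opening from 0.0 (shut) to 1.0 (fully open); newtons is the grip in N (None keeps the last); returns when the fingers have stopped.
- sleep(seconds).
- solve_ik(position, orientation): joint angles nearest the present ones, or None.
- sense(): the state.
- read_camera(name): name is "side" or "top" or "wrist"; returns a dict with "img" (480x640x3 uint8, red, green, blue), "z_map" (480x640 float32, mm along the optical axis (not along the pixel's ray), 0 where there is no reading), "mtx" (3x3 intrinsics, pixels), "dist" ([k1, k2, p1, p2, k3] as OpenCV has them; the pictures are not rectified), "extrinsics" (4x4, takes a point from camera to world coordinates). Camera axes: x right, y down, z forward; pixel columns grow to the right and rows downward; lengths in mm; the calibration is good to about 2 mm. A picture is of the moment at which its call begins.
A pose or a line that the arm cannot do raises Unreachable and nothing moves.
- sign_off(): hands the job in; it is judged then, once.
The state is a dict: "clock": time; "joints": joint angles; "joint_velocities": joint speeds; "joint_efforts": joint torques, N m; "tool_pos": TCP position; "tcp_rot": TCP orientation; "wrist_force": force on the tool from outside, world axes, zero at the start; "moment": the same for the moment, N m; "finger_gap": opening from 0.0 (shut) to 1.0 (fully open); "grasp_force": force on a finger pad.
Only numpy, scipy, OpenCV 4.12 (cv2) and the standard library are available. Lean on these libraries where they do the work, as an engineer would, in place of code of your own. Each camera call takes 0.05 s, during which the arm holds its last target. There are 200 camera calls.

TASK

Open the square white jar that has the safety cap with two side tabs: squeeze both tabs together, firmly but without crushing them, press the cap down against its rubber seal to free it from its seats, and keep squeezing and pressing while you turn it anticlockwise about a sixth of a turn, never forcing it. Then lift the cap straight off and set it down gently, right way up and wholly on the small round plaster bat, and let go. Leave the other loose things on the bench where they are.

Things in the scene. Friction and masses are not known exactly. Their poses are not given: they have to be found in the camera images.
- cap_center (a point): The cap's centre: on its axis, 18 mm above its underside and 14 mm below its top, half-way up the tabs. Grey cap 32 mm high: round skirt 56 mm across, a flange 72 mm across and 5 mm high at the foot, and at +y and -y of its axes a flat tab 22 mm wide, from 8 to 30 mm above the underside. z is up, along the axis about which it turns. The outer faces of the tabs are 67 mm apart at rest.
- cap: The same cap (50 g) with origin at the centre of its underside, same axes. How to release it: each tab moves in 4.5 mm to its stop (4.5 N to start, 11 N fully in), drawing in the tooth below it; squeeze with 15 to 25 N on each. Over about 30 N crushes the tabs. Finger tips can bear on the flange's top, 5 mm above the underside, to press the cap down.
- tab_a (a joint): How far the tab at the cap's +y is pressed in, in m: 0 at rest, 0.0045 fully in. Its tooth leaves the notch of the jar's collar at about 0.003.
- tab_b (a joint): The same for the tab at the cap's -y.
- jar: The jar with the tabbed cap: white square jar, 110 x 110 mm, in a plywood caddy 130 x 130 x 42 mm fixed to the bench, so it cannot move or turn. Origin under its centre on the bench, z up; shoulder at 112 mm. A collar 82 mm across and 7 mm high stands on the shoulder round the cap. A twin jar in a twin caddy has a plain round screw cap without tabs: not that one.
- jar_neck (a point): Centre of the rim of the jar's neck, 135.5 mm above the bench, on the axis of the cap. Closed, the cap's underside is at 116 mm and its axes agree with the jar's. The seal pushes it up with 5 N; 10 to 14 N down sinks it 2 to 3.5 mm (solid there) out of its seats; over 40 N damages it. So held, it turns anticlockwise seen from above: held by a lip to 42 degrees, free to lift from 45 to 58, solid stop at about 61.
- bat_top (a point): Centre of the top face of the small round plaster bat: pale pink disc 140 mm across and 15 mm thick, lying flat and fast on the bench; z up. There is only one round bat.
- bat: The same bat, origin under its centre.
- bowl: Loose white bowl, 100 mm across, 50 mm high; leave it.
- underglaze: Loose small white bottle, 44 mm across, 85 mm high; leave it.
- kiln_prop: Loose pale upright kiln prop, 42 mm across, 75 mm high; leave it.
- tile: Loose terracotta tile 70 x 70 x 10 mm; leave it.
- guide_strip: Loose wooden strip 16 x 300 x 9 mm, long along its y; leave it.
- modelling_knife: Loose knife with a wooden handle, 175 mm long, 15 mm thick; leave it.
Things that resemble listed ones, but are neither listed nor needed, are in the scene too. There is more than one size of the bat; the job needs the largest.

How it is judged (in metres and radians):
On the way, in this order (a step that is already met when the one before it is completed fails the run):
1. the cap is turned anticlockwise by 40 degrees or more while still down on the neck (angle between the x axis of cap and the x axis of jar, either way round above 0.7 rad and z of cap_center in the frame of jar below 0.146 m and horizontal distance between cap_center and jar_neck below 0.006 m), for 0.05 s.
2. the cap is lifted clear above the neck, upright (z of cap_center in the frame of jar above 0.16 m and angle between cap_center's own z axis and vertical below 0.35 rad), for 0.05 s.
At the end, for the whole second after the job is handed in: The cap rests on the round bat, right way up (within 6 degrees), its whole flange on the bat (centre within 34 mm of the bat's centre), at rest (horizontal distance between cap_center and bat_top below 0.034 m and z of cap_center in the frame of bat_top between 0.014 and 0.022 m and angle between cap_center's own z axis and vertical below 0.1 rad and linear speed of cap below 0.02 m/s); the robot touches nothing.
It fails at once if the cap was forced: more than 40 N between cap and jar (contact force between cap and jar above 40 N).
It fails at once if the tabs were crushed: more than 72 N of finger force on the cap, both fingers together (about 30 N on each tab and the press) (contact force between the fingers and cap above 72 N).
It fails at once if the cap was dropped or pushed down hard on the bat: more than 40 N (contact force between cap and bat above 40 N).
It fails at once if the cap was let fall (by more than about 10 mm) instead of being set down (linear speed of cap above 0.45 m/s and contact force between the fingers and cap below 0.1 N and height (world z) of cap_center below 0.1 m).
It fails at once if a bystander was moved by more than 15 mm (distance of any of bowl, underglaze, kiln_prop, tile, guide_strip, modelling_knife from where it was at the start of the episode above 0.015 m).
It also fails if it takes over 54 s, if anything falls off the work surface, if the arm or the gripper's body presses on something with over 40 N, if the wrist force passes 120 N, or if a joint passes its speed limit or range.

## Working session

There is one attempt and no reset: what is moved stays moved. The work goes in short steps, each a Python script; the robot and the scene stay as the last script left them, time stands still between calls to the robot, and variables do not carry over. Pictures are saved under pics/ and viewed, at most 10 in all, crops included, and the job is handed in when it is done.

```bash
mkdir -p pics; ls; python3 - <<'E'
from plant import *
import cv2,numpy as np
for n in ("top","side"):
    c=read_camera(n); np.savez("%s.npz"%n,**c)
    cv2.imwrite("pics/%s0.png"%n,c["img"][:,:,::-1]); print(n,c["mtx"].tolist(),c["dist"],np.round(c["extrinsics"],3).tolist())
print(sense())
E
```

```text
pics
top [[438.1074781313328, 0.0, 318.6275160845851], [0.0, 438.1074781313328, 243.8850824532276], [0.0, 0.0, 1.0]] [-0.07221128  0.          0.          0.          0.        ] [[0.001, -0.995, 0.104, 449.639], [-1.0, 0.001, 0.022, -6.555], [-0.022, -0.104, -0.994, 960.95], [0.0, 0.0, 0.0, 1.0]]
side [[617.6788006196558, 0.0, 315.0702070827496], [0.0, 617.6788006196558, 236.79539628525674], [0.0, 0.0, 1.0]] [-0.20153731  0.          0.          0.          0.        ] [[0.846, -0.285, 0.449, 23.667], [-0.532, -0.427, 0.731, -887.377], [-0.017, -0.858, -0.513, 704.621], [0.0, 0.0, 0.0, 1.0]]
{'clock': 0.1, 'joints': array([ 1.16903737e+00,  1.26334311e-01, -4.05024008e-02,  1.40540431e+00,
       -1.30572960e-05,  1.57078832e+00]), 'joint_velocities': array([ 0.00033767, -0.00237185,  0.0039482 , -0.00025295,  0.00084185,
        0.0009767 ]), 'joint_efforts': array([ 1.54368900e-03, -4.36903417e+01,  3.53605127e+01,  1.36657798e-02,
       -5.73065947e-06,  4.17170298e-08]), 'tool_pos': array([205.15466857, 482.85680802, 230.60077858]), 'tcp_rot': array([-6.26778293e-01, -3.07815166e+00,  2.22759178e-03]), 'wrist_force': array([ 0.08723014, -0.24224673, -0.15474337]), 'moment': array([-0.00525576,  0.01494628,  0.01371806]), 'grasp_force': 0.0, 'finger_gap': 1.0011690950714378}
```

View pics/top0.png

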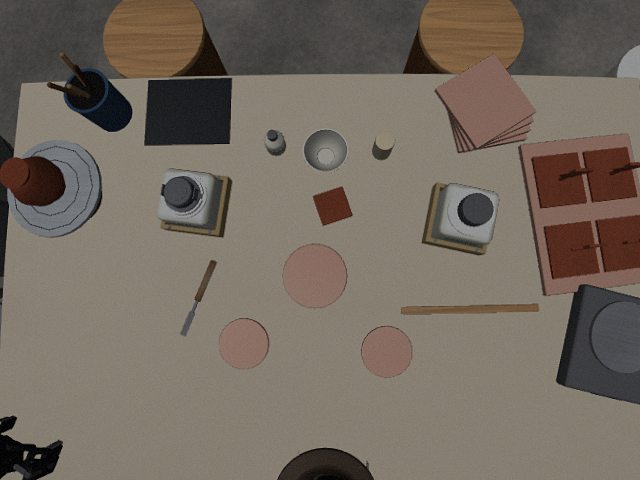

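View pics/side0.png

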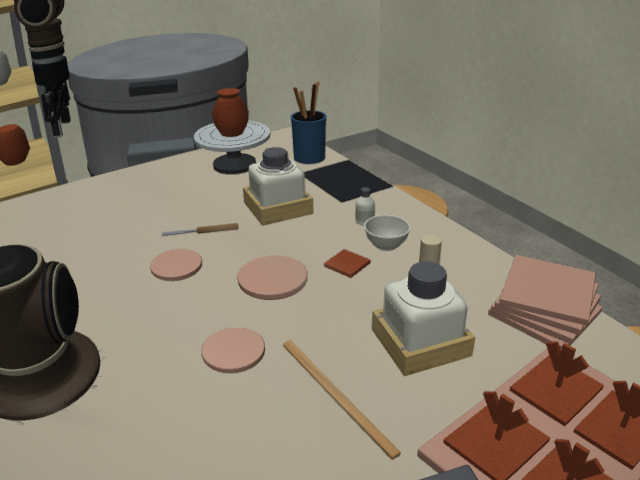

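Top view: jars at (180,192) and (476,210). The left one's cap looks tabbed, while the right one is plain round. Of the three pink discs at (315,275), (243,343) and (386,351), the first is clearly the largest. I'll confirm both in an enlarged crop and measure them.

```bash
cat > util.py <<'E'
import numpy as np, cv2
from scipy.spatial.transform import Rotation as R
def cast(c,px,z):
    """pixels (N,2) -> world points on plane z"""
    n=cv2.undistortPoints(np.float64(px).reshape(-1,1,2),c["mtx"],c["dist"]).reshape(-1,2)
    T=c["extrinsics"]; d=np.c_[n,np.ones(len(n))]@T[:3,:3].T; o=T[:3,3]
    return o+d*((z-o[2])/d[:,2])[:,None]
def down(yaw):
    """tool pointing down, tool y axis along world direction yaw"""
    y=np.array([np.cos(yaw),np.sin(yaw),0]); z=np.array([0,0,-1.]); 
    return R.from_matrix(np.c_[np.cross(y,z),y,z]).as_rotvec()
E
python3 - <<'E'
import numpy as np,cv2
from util import *
c=np.load("top.npz"); im=c["img"]
hsv=cv2.cvtColor(im,cv2.COLOR_RGB2HSV)
m=cv2.inRange(hsv,(0,50,120),(14,140,255))
for k in cv2.findContours(m,0,2)[0]:
    if cv2.contourArea(k)>900:
        w=cast(c,k.reshape(-1,2),15); (x,y),r=cv2.minEnclosingCircle(np.float32(w[:,:2]))
        print("pink",cv2.boundingRect(k),round(x),round(y),"r",round(r,1))
print("cap ctr",cast(c,[[180,191],[476,209]],148), "depth",c["z_map"][191,180])
a=cv2.resize(im[160:245,145:240],None,fx=4,fy=4,interpolation=2); b=cv2.resize(im[160:245,415:510],None,fx=4,fy=4,interpolation=2)
cv2.imwrite("pics/crop.png",np.hstack([a,b])[:,:,::-1])
E
```

```text
pink (362, 327, 50, 50) 318 -129 r 53.7
pink (219, 319, 49, 50) 333 177 r 53.8
pink (283, 244, 63, 64) 480 24 r 69.6
pink (521, 133, 119, 162) 621 -587 r 211.4
pink (436, 53, 100, 95) 879 -366 r 116.5
cap ctr [[ 636.62244185  277.72747155  148.        ]
 [ 600.11400523 -285.32585012  148.        ]] depth 832.19916
```

View pics/crop.png

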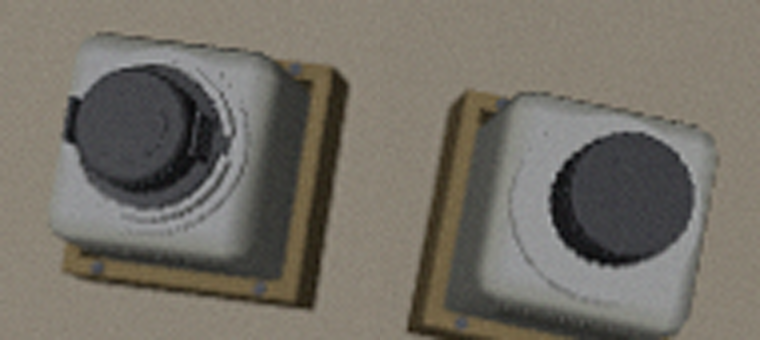

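The left jar's cap has tabs at crop (72,118) and (205,130), so it is the one to open. The right cap is plain and round. The bat is at (480,24), r 69.6. Next I'll look from above with the wrist camera.

```bash
python3 - <<'E'
from plant import *
from util import *
for yaw in (83,-97):
    for z in (300,270,240):
        for d in (0,55):
            q=solve_ik([642,281,z],down(np.radians(yaw+d))); print(yaw,z,d,None if q is None else np.round(q,2))
for z in (270,240,225):
    try:
        move_pose([642,281,z],down(np.radians(83))); break
    except Unreachable as e: print(z,e)
c=read_camera("wrist"); np.savez("wrist.npz",**c); cv2.imwrite("pics/wrist1.png",c["img"][:,:,::-1])
s=sense(); print(s["clock"],s["tool_pos"],s["joints"],s["wrist_force"])
print(np.round(c["extrinsics"],3),c["mtx"],c["dist"])
E
```

```text
83 300 0 [0.41 0.52 0.65 1.7  0.   0.53]
83 300 55 [ 0.41  0.52  0.65  1.7   0.   -0.43]
83 270 0 [0.41 0.5  0.55 1.62 0.   0.53]
83 270 55 [ 0.41  0.5   0.55  1.62  0.   -0.43]
83 240 0 [0.41 0.49 0.46 1.55 0.   0.53]
83 240 55 [ 0.41  0.49  0.46  1.55  0.   -0.43]
-97 300 0 [ 0.41  0.52  0.65  1.7  -0.   -2.61]
-97 300 55 [0.41 0.52 0.65 1.7  0.   2.72]
-97 270 0 [ 0.41  0.5   0.55  1.62 -0.   -2.61]
-97 270 55 [0.41 0.5  0.55 1.62 0.   2.72]
-97 240 0 [ 0.41  0.49  0.46  1.55 -0.   -2.61]
-97 240 55 [0.41 0.49 0.46 1.55 0.   2.72]
1.9083 [641.23152203 282.11464388 270.31660919] [4.14356231e-01 4.98650110e-01 5.52268075e-01 1.62413991e+00
 2.72802204e-04 5.34994716e-01] [-0.21314181  0.02191588 -0.10450572]
[[ 1.21000e-01  9.49000e-01  2.90000e-01  5.66941e+02]
 [ 9.93000e-01 -1.15000e-01 -3.60000e-02  2.90677e+02]
 [-1.00000e-03  2.92000e-01 -9.56000e-01  4.12337e+02]
 [ 0.00000e+00  0.00000e+00  0.00000e+00  1.00000e+00]] [[339.42319306   0.         315.88891198]
 [  0.         339.42319306 242.65453879]
 [  0.           0.           1.        ]] [-0.05077598  0.          0.          0.          0.        ]
```

View pics/wrist1.png

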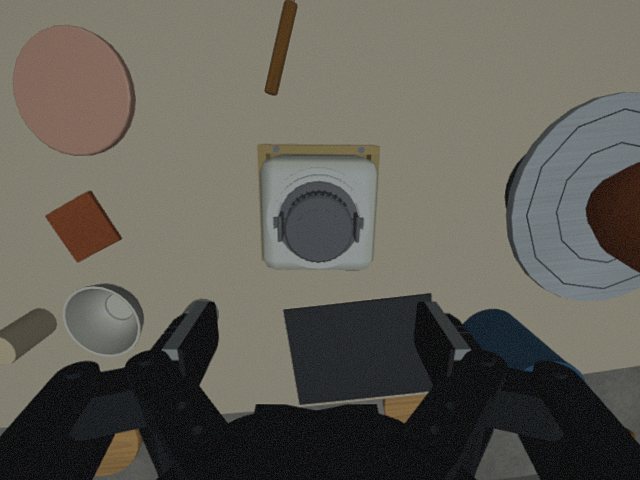

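The wrist view shows the cap top at about (319,222), with tabs at (279,226) and (360,223). The jar looks nearly square with the tool. I'll measure it from the depth map.

```bash
python3 - <<'E'
from util import *
c=np.load("wrist.npz"); z=c["z_map"]
v,u=np.mgrid[120:300,220:420]; px=np.c_[u.ravel(),v.ravel()]
n=cv2.undistortPoints(np.float64(px).reshape(-1,1,2),c["mtx"],c["dist"]).reshape(-1,2)
P=np.c_[n,np.ones(len(n))]*z[px[:,1],px[:,0]][:,None]; T=c["extrinsics"]; W=P@T[:3,:3].T+T[:3,3]
rr=np.hypot(W[:,0]-640,W[:,1]-281)
t=W[(W[:,2]>140)&(rr<60)]; print("top z",np.percentile(t[:,2],[5,50,95]),len(t))
core=t; (cx,cy),r=cv2.minEnclosingCircle(np.float32(t[:,:2])); print("cap bbox ctr",cx,cy,r, t[:,:2].mean(0), cv2.minAreaRect(np.float32(t[:,:2])))
s=W[(W[:,2]>104)&(W[:,2]<120)&(rr<90)]; print("shoulder",cv2.minAreaRect(np.float32(s[:,:2])),len(s))
k=W[(W[:,2]>38)&(W[:,2]<46)&(rr<110)]; print("caddy",cv2.minAreaRect(np.float32(k[:,:2])))
# tab pixels midpoints, tab tops z=146
w=cast(c,[[279,226],[360,223]],140); d=w[0]-w[1]; print("tabs",w,np.degrees(np.arctan2(d[1],d[0])))
im=c["img"][170:290,250:390]; cv2.imwrite("pics/cap2.png",cv2.resize(im,None,fx=5,fy=5,interpolation=2)[:,:,::-1])
E
```

```text
top z [144.59579934 147.63325176 148.97501081] 4020
cap bbox ctr 636.9707641601562 283.6202392578125 34.763362884521484 [635.03263239 283.88190971] ((636.5258178710938, 283.78790283203125), (58.945945739746094, 63.311912536621094), 33.12915802001953)
shoulder ((636.2613525390625, 283.6419677734375), (102.34541320800781, 102.86245727539062), 82.50139617919922) 6375
caddy ((637.036376953125, 283.4758605957031), (130.63076782226562, 129.65628051757812), 82.52664947509766)
tabs [[631.45785214 251.9442707  140.        ]
 [636.97799735 318.67378061 140.        ]] -94.72897977357621
```

View pics/cap2.png

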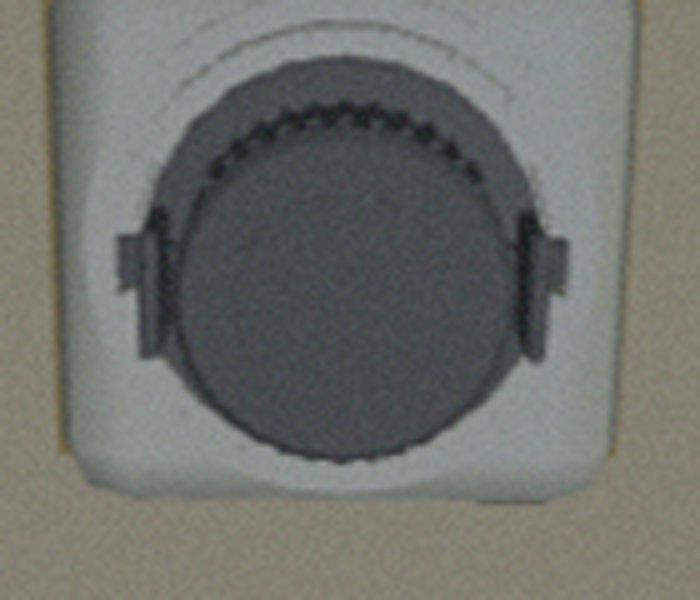

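Cap centre is (636.7,283.6) from two measurements that agree, and caddy yaw is 82.5°. The crop shows tabs at left and right with their teeth at (130,262) and (553,265). I'll descend and squeeze.

```bash
cat >> util.py <<'E'
def show(tag,s): print(tag,"t%.2f"%s["clock"],"p",np.round(s["tool_pos"],1),"F",np.round(s["wrist_force"],1),"M",np.round(s["moment"],2),"gap %.3f grip %.1f"%(s["finger_gap"],s["grasp_force"]))
C=np.array([636.7,283.6]); YAW=82.5
E
python3 - <<'E'
from plant import *
from util import *
o=down(np.radians(YAW))
movel([*C,190],o); movel([*C,124],o,60); sleep(.3); s=sense(); show("above",s)
movel([*C,117],o,20); sleep(.2); s=sense(); show("down",s)
if abs(s["wrist_force"][2])<4:
    command_gripper(0.8,20); show("g.8",sense())
    command_gripper(0.6,20); sleep(.3); show("g.6",sense())
    c=read_camera("wrist"); np.savez("wrist2.npz",**c); cv2.imwrite("pics/wrist2.png",c["img"][:,:,::-1])
E
```

```text
above t4.14 p [636.8 283.6 124.2] F [-0.5 -0.2 -0.4] M [ 0.01 -0.02  0.01] gap 1.000 grip 0.0
down t4.84 p [636.7 283.6 117.1] F [-1.3  0.  -0.4] M [ 0.04 -0.02 -0.02] gap 1.003 grip 0.0
g.8 t5.16 p [636.8 283.8 117.2] F [-0.5  0.5  0.5] M [ 0.18 -0.   -0.05] gap 0.804 grip 0.4
g.6 t5.70 p [636.9 284.3 118.3] F [-1.   1.6  5.2] M [0.34 0.21 0.01] gap 0.673 grip 23.7
```

Both tabs are in: gap 57 mm and 23.7 N on each. Now I'll press under force feedback.

```bash
python3 - <<'E'
from plant import *
from util import *
o=down(np.radians(YAW)); z=117.
for i in range(12):
    z-=0.7; movel([*C,z],o,15); sleep(.1); s=sense(); show("z%.1f"%z,s)
    if s["wrist_force"][2]>14.5: break
E
```

```text
z116.3 t6.10 p [637.  284.3 118.1] F [-2.1  0.9  7.3] M [0.29 0.33 0.01] gap 0.669 grip 24.4
z115.6 t6.45 p [637.  284.3 117.7] F [-2.6 -0.4  8.7] M [ 0.2   0.45 -0.01] gap 0.674 grip 24.9
z114.9 t6.80 p [637.  284.3 117.3] F [-2.7  1.2  9. ] M [ 0.16  0.51 -0.07] gap 0.669 grip 25.3
z114.2 t7.15 p [637.1 284.3 116.9] F [-3.6  0.8 10.2] M [0.22 0.73 0.03] gap 0.670 grip 25.6
z113.5 t7.50 p [637.1 284.3 116.4] F [-4.1 -0.2 12.5] M [ 0.09  0.7  -0.01] gap 0.669 grip 26.0
z112.8 t7.85 p [637.1 284.3 116. ] F [-3.7 -0.2 13.5] M [0.05 0.84 0.03] gap 0.669 grip 26.3
z112.1 t8.20 p [637.1 284.3 115.7] F [-4.3 -0.4 14.7] M [ 0.03  0.96 -0.01] gap 0.670 grip 27.0
```

```bash
python3 - <<'E'
from plant import *
from util import *
z=112.1; a=0
while a<52:
    a+=4; movel([*C,z],down(np.radians(YAW+a))); s=sense(); 
    yv=R.from_rotvec(s["tcp_rot"]).as_matrix()[:,1]; print("a",a,"act %.1f"%(np.degrees(np.arctan2(yv[1],yv[0]))-YAW),end=" "); show("",s)
    if abs(s["moment"][2])>0.9 or s["grasp_force"]>31: print("STOP"); break
    f=s["wrist_force"][2]
    if f<12: z-=0.5
    elif f>17: z+=0.5
E
```

```text
a 4 act 4.1  t8.45 p [637.2 284.4 115.7] F [-3.7  0.6 13.9] M [0.11 0.89 0.21] gap 0.672 grip 26.9
a 8 act 8.1  t8.70 p [637.2 284.4 115.7] F [-4.1 -0.2 15.3] M [0.03 0.92 0.22] gap 0.670 grip 26.9
a 12 act 12.1  t8.95 p [637.2 284.4 115.7] F [-4.3  0.1 14.3] M [0.06 0.95 0.16] gap 0.670 grip 26.9
a 16 act 16.1  t9.20 p [637.2 284.4 115.7] F [-3.9 -0.2 14.4] M [0.05 0.91 0.18] gap 0.673 grip 26.9
a 20 act 20.1  t9.45 p [637.2 284.3 115.7] F [-4.5  0.3 14.5] M [0.02 0.87 0.22] gap 0.672 grip 26.9
a 24 act 24.1  t9.70 p [637.2 284.3 115.7] F [-3.1  0.5 14.8] M [0.06 0.93 0.17] gap 0.669 grip 27.0
a 28 act 28.1  t9.95 p [637.3 284.3 115.7] F [-3.4 -0.3 15.1] M [0.   0.96 0.2 ] gap 0.674 grip 27.0
a 32 act 32.1  t10.20 p [637.2 284.2 115.7] F [-4.6  0.1 14.5] M [-0.03  0.93  0.26] gap 0.670 grip 27.0
a 36 act 36.0  t10.45 p [637.3 284.2 115.7] F [-3.7 -0.9 14.5] M [-0.04  0.91  0.24] gap 0.667 grip 27.0
a 40 act 40.1  t10.70 p [637.3 284.2 115.7] F [-3.8 -1.1 14.3] M [-0.05  0.92  0.21] gap 0.671 grip 27.0
a 44 act 44.0  t10.95 p [637.3 284.2 115.7] F [-3.3 -0.8 16. ] M [-0.05  0.93  0.26] gap 0.670 grip 27.0
a 48 act 48.0  t11.20 p [637.3 284.2 115.8] F [-4.3 -1.1 15.7] M [-0.08  0.95  0.2 ] gap 0.664 grip 27.0
a 52 act 52.0  t11.45 p [637.3 284.1 115.8] F [-2.8 -0.2 14.8] M [-0.13  0.89  0.24] gap 0.671 grip 27.0
```

The cap turned with only about 0.2 Nm of friction. Lifting it straight off now.

```bash
python3 - <<'E'
from plant import *
from util import *
o=down(np.radians(YAW+52)); P=np.array([637,283.9])
ok=True
for z in (115,118,121,124,130):
    movel([*P,z],o,30); s=sense(); show("z%d"%z,s)
    if s["wrist_force"][2]<-8: print("HELD"); ok=False; break
if ok:
    movel([*P,200],o,60); sleep(.2); show("up",sense())
    c=read_camera("wrist"); np.savez("w3.npz",**c); cv2.imwrite("pics/w3.png",c["img"][:,:,::-1])
E
```

```text
z115 t11.70 p [637.2 284.1 117.5] F [-2.9 -0.8 10.9] M [-0.16  0.67  0.01] gap 0.671 grip 25.6
z118 t11.95 p [637.2 284.1 119.1] F [-1.4  0.3  6.7] M [-0.04  0.32 -0.  ] gap 0.669 grip 24.1
z121 t12.20 p [637.  284.  120.8] F [-0.1  0.7  2.4] M [ 0.16 -0.01  0.03] gap 0.670 grip 22.6
z124 t12.45 p [636.9 283.7 123.6] F [ 0.3 -0.1 -0.9] M [-0.   -0.03  0.01] gap 0.672 grip 22.0
z130 t12.80 p [637.2 283.9 130.4] F [ 0.3  1.3 -1.5] M [-0.01 -0.02 -0.05] gap 0.667 grip 22.0
up t14.32 p [636.9 283.9 199.6] F [ 0.4 -0.4 -0.4] M [ 0.01 -0.04 -0.02] gap 0.667 grip 22.0
```

View pics/w3.png

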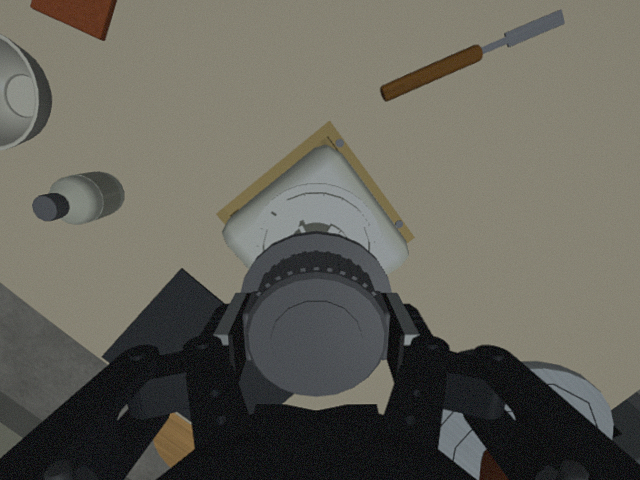

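The cap is off and held upright at (317,320) in the wrist view, with the jar neck bare below it. Now I'll carry it to the bat and lower it until it makes contact.

```bash
python3 - <<'E'
from plant import *
from util import *
o=down(np.radians(YAW+52)); B=np.array([480,24])
movel([*B,200],o,150); movel([*B,60],o,100); movel([*B,26],o,30); sleep(.3); s=sense(); show("over",s)
f0=s["wrist_force"][2]; z=26.
while z>8:
    z-=.7; movel([*B,z],o,15); s=sense(); 
    if s["wrist_force"][2]-f0>3: break
show("z%.1f"%z,s); sleep(.2); show("",sense())
E
```

```text
over t19.68 p [480.   24.   26.1] F [-1.2  0.3 -0.5] M [ 0.02 -0.01  0.03] gap 0.669 grip 22.0
z18.3 t22.43 p [480.1  24.   18.7] F [-2.2 -0.4  4.7] M [0.02 0.51 0.02] gap 0.663 grip 23.8
 t22.62 p [480.1  24.   18.7] F [-1.8 -0.1  5.6] M [0.05 0.52 0.  ] gap 0.668 grip 24.1
```

```bash
python3 - <<'E'
from plant import *
from util import *
o=down(np.radians(YAW+52)); B=np.array([480,24])
command_gripper(0.8); show("r",sense()); command_gripper(1.0); sleep(.2); show("open",sense())
movel([*B,60],o,50); movel([*B,180],o,150); movel([380,24,230],o,150); sleep(.3); show("clear",sense())
c=read_camera("wrist"); cv2.imwrite("pics/w4.png",c["img"][:,:,::-1]); t=read_camera("top"); cv2.imwrite("pics/t4.png",cv2.resize(t["img"][190:370,160:440],None,fx=2.8,fy=2.8)[:,:,::-1])
E
```

```text
r t22.90 p [480.   24.   18.1] F [-0.5  0.  -0.7] M [-0.01  0.06 -0.  ] gap 0.801 grip 0.0
open t23.42 p [480.   24.   18.3] F [-0.3  0.2 -1.4] M [0.   0.02 0.04] gap 1.003 grip 0.0
clear t26.54 p [380.2  24.  229.5] F [ 0.2 -0.4 -0.2] M [ 0.    0.   -0.07] gap 1.000 grip 0.0
```

View pics/w4.png

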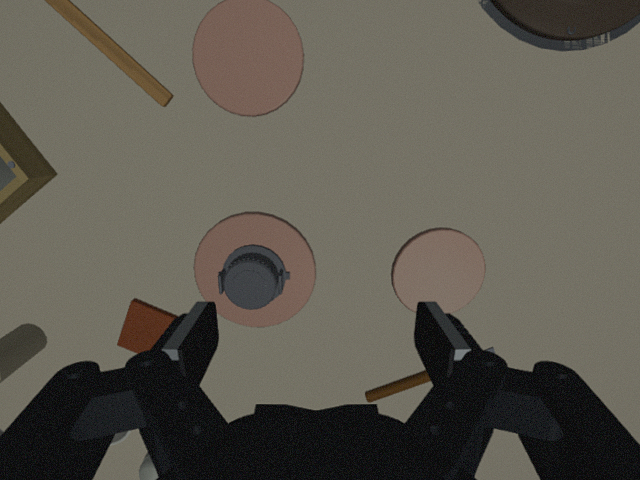

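The cap sits upright and centred at (254,270), wholly on the large bat, and the gripper is clear. Handing in.

```bash
python3 -c "
from plant import *
print(sign_off())"
```

```text
the job is handed in; nothing more can be done
None
```

I opened the tabbed jar and set its cap down upright near the centre of the large round bat, with the gripper clear and no bystander touched. I handed the job in at about 27 s; `sign_off()` returned no verdict.

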